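Fetch the bottom sample board from the squared pile

ROBOT

A 6-joint arm with a two-finger parallel gripper is mounted at the origin on the work surface. World frame = base frame: x ahead of the robot, y to its left, z up, the work surface at z = 0. Lengths are in mm, angles in rad, forces in N, time in s.
With the tool pointing down it reaches from about 350 to 725 mm from the base axis. Payload 4.3 kg.
Tool frame: the origin (TCP) lies on the centre line of the jaws, within the pads' length; the fingertips stand 17 mm ahead of it and the grasp point (between the pads) lies 2 mm behind it; z points along the fingers, y is the line along which they close (so a half turn about z gives the same grasp; the last joint's range is limited). The gripper opens to 85 mm and grips with 20 to 120 N. Pads are 22 mm wide; open, the fingers measure 114 mm over their backs; the gripper's body (76 mm by 85 mm) begins 54 mm behind the grasp point. The pads swing forward as they close: fully open they stand 13 mm farther back than shut.
Start: joints at [-1.331, 0.377, 0.081, 1.274, 0, 1.46], TCP at [197.07, -540.211, 248.329] pointing down, gripper open.
Joint ranges: [-2.72, 2.72], [-0.84, 1.66], [-1.02, 1.22], [-1.77, 2.12], [-1.37, 1.28], [-3.14, 3.14]. Speed limits (rad/s): [2.57, 2.57, 3.14, 3.14, 3.14, 3.14].

INTERFACE

Orientations are given as a unit quaternion [w, x, y, z].
In Python, from station import bot, kin, imaging, status gives the robot as it stands. The module is installed in compiled form; this text tells all that it offers. Calls block until the motion is done:
- bot.reach(position, orientation): joint-space move of the TCP to a pose.
- bot.servo_line(position, ori=None, rate=150): straight line of the TCP; ori=None keeps the orientation; rate is the mean speed in mm/s.
- bot.set_joints(angles): joint-space move.
- bot.open_jaws() and bot.grasp(grip_force=None): open the fingers fully, or close them until they stop; grip_force is the grip in N (None keeps the last).
- bot.pause(seconds).
- kin.solve_ik(position, orientation): joint angles nearest the present ones, or None.
- imaging.capture(name): name is "scene" or "top" or "wrist"; returns the picture (420x560x3 uint8, blue, green, red); there is no depth.
- imaging.get_calibration(name): a dict with "camera_matrix" (3x3 intrinsics, pixels), "world_to_cam" (4x4, takes a point from world to camera coordinates); the wrist camera has in their place "T_tool_cam" (4x4, takes a point from camera to tool coordinates, whose origin is the TCP and whose axes are the flange's). Camera axes: x right, y down, z forward; pixel columns grow to the right and rows downward; lengths in mm; the calibration is good to about 2 mm. A picture is of the moment at which its call begins: read the wrist's pose just before it. get_calibration takes no time and is no camera call.
A pose or a line that the arm cannot do raises bot.PlanningError and nothing moves.
- bot.finish_job(): hands the job in; it is judged then, once.
Readings, each from a call of its own:
- status.current_clock(): time.
- status.current_q(): joint angles.
- status.current_qvel(): joint speeds.
- status.current_joint_efforts(): joint torques, N m.
- status.current_tool_pos(): TCP position.
- status.current_tcp_rot(): TCP orientation.
- status.current_ft_force(): force on the tool from outside, world axes, zero at the start.
- status.current_torque(): the same for the moment, N m.
- status.current_finger_gap(): finger opening in mm.
- status.current_grasp_force(): force on a finger pad.
Only numpy, scipy, OpenCV 4.12 (cv2) and the standard library are available. Lean on these libraries where they do the work, as an engineer would, in place of code of your own. Each camera call takes 0.05 s, during which the arm holds its last target. There are 200 camera calls.

TASK

The long blue sample board at the bottom of the pile in the corner stop is needed on the banding wheel. Clear the short white and the middle terracotta board onto the black side mat, lying flat next to each other, lay the blue board centred on the wheel along its yellow stripe, and only then put the other two back in the corner stop as they were, terracotta below and white on top, both squared snugly against the two fences. Keep the boards level and do not move the clay rose, the tool jar, the clay block or the bottle.

Things in the scene. Friction and masses are not known exactly. Their poses are not given: they have to be found in the camera images.
- long_board: Blue sample board, 150 x 60 x 14 mm (x, y, z), 150 g, at the bottom of the pile in the corner stop. Origin: centre of its underside; x along its length, z up. At the start its -x end (small leaf ornament) shows 30 mm beyond the board on it, its centre about x +4, y +9 mm in the stop.
- middle_board: Terracotta-red sample board, 120 x 60 x 14 mm, 120 g, second in the pile, on the blue board. Origin: centre of its underside; x along its length, z up. At the start its -x end shows 30 mm beyond the white board. Squared in the stop its centre is at x +20, y +10 mm of the stop.
- short_board: White plaster sample board, 90 x 60 x 14 mm, 90 g, on top of the pile. Origin: centre of its underside; x along its length, z up. Squared in the stop its centre is at x +35, y +10 mm of the stop.
- jig: Corner stop, fixed: plywood base 190 x 120 x 10 mm, origin centre of its underside, floor at z = 10 mm. Two aluminium fences, tops at z = 58 mm: end fence, inner face x = +80 mm (y -30 to +50 mm); long fence, inner face y = +40 mm (x -70 to +90 mm), with a finger gap from x = +3 to +62 mm. Its -x and -y sides are open. Boards squared in it lie along its x. The pile starts 1 to 2 mm off the fences.
- wheel: Banding wheel (modelling turntable, locked, does not turn), fixed: grey disc 170 mm across with a yellow stripe across its middle. Origin: centre of its underside; its top is at z = +30 mm; the stripe runs along its x axis. The blue board goes centred on it, long side along the stripe.
- sidemat: Side mat, fixed: black rubber, 150 x 190 x 6 mm (x, y, z), a thin white line along x divides it into two halves. Origin: centre of its underside; top at z = +6 mm. Room for the two boards next to each other, long sides along x.
- clay_rose: Bystander, loose: clay rose on a round plaster base 92 mm across, 40 mm high. Origin: centre of its underside.
- tool_jar: Bystander, loose: white ceramic jar 76 mm across with wooden modelling tools, 140 mm high in all. Origin: centre of its underside.
- clay_block: Bystander, loose: block of beige clay 85 x 60 x 53 mm. Origin: centre of its underside.
- bottle: Bystander, loose: white bottle with orange cap, 60 mm across, 130 mm high. Origin: centre of its underside.

How it is judged (in metres and radians):
On the way, in this order (a step that is already met when the one before it is completed fails the run):
1. the white and the terracotta board both lie flat on the side mat (x of middle_board in the frame of sidemat between -0.06 and 0.06 m and y of middle_board in the frame of sidemat between -0.08 and 0.08 m and z of middle_board in the frame of sidemat between 0.003 and 0.01 m and linear speed of each of middle_board, short_board below 0.02 m/s and angular speed of each of middle_board, short_board below 0.2 rad/s and x of short_board in the frame of sidemat between -0.06 and 0.06 m and y of short_board in the frame of sidemat between -0.08 and 0.08 m and z of short_board in the frame of sidemat between 0.003 and 0.01 m), for 0.2 s.
2. the blue board lies on the wheel along the stripe, the other two still on the mat (all of step 1 and horizontal distance between long_board and wheel below 0.012 m and angle between the x axis of long_board and the x axis of wheel, either way round below 0.12 rad and z of long_board in the frame of wheel between 0.027 and 0.034 m and linear speed of long_board below 0.02 m/s and angular speed of long_board below 0.2 rad/s), for 0.2 s.
3. the terracotta board lies on the floor of the corner stop, the white one still on the mat (x of middle_board in the frame of jig between 0.005 and 0.026 m and y of middle_board in the frame of jig between -0.005 and 0.016 m and z of middle_board in the frame of jig between 0.007 and 0.014 m and linear speed of each of middle_board, short_board, long_board below 0.02 m/s and angular speed of each of middle_board, short_board, long_board below 0.2 rad/s and x of short_board in the frame of sidemat between -0.06 and 0.06 m and y of short_board in the frame of sidemat between -0.08 and 0.08 m and z of short_board in the frame of sidemat between 0.003 and 0.01 m and horizontal distance between long_board and wheel below 0.012 m and angle between the x axis of long_board and the x axis of wheel, either way round below 0.12 rad and z of long_board in the frame of wheel between 0.027 and 0.034 m), for 0.2 s.
At the end, for the whole second after the job is handed in: Blue board at rest on the wheel, centre within 12 mm of the wheel's, along the stripe within 0.12 rad; terracotta board on the floor of the corner stop and white board on it, each within 5 mm of both fences and parallel to them within 0.06 rad; all at rest (horizontal distance between long_board and wheel below 0.012 m and angle between the x axis of long_board and the x axis of wheel, either way round below 0.12 rad and z of long_board in the frame of wheel between 0.027 and 0.034 m and linear speed of each of long_board, middle_board, short_board below 0.02 m/s and angular speed of each of long_board, middle_board, short_board below 0.2 rad/s and x of middle_board in the frame of jig between 0.015 and 0.023 m and y of middle_board in the frame of jig between 0.005 and 0.013 m and z of middle_board in the frame of jig between 0.007 and 0.014 m and angle between the x axis of each of middle_board, short_board and the x axis of jig, either way round below 0.06 rad and x of short_board in the frame of jig between 0.03 and 0.038 m and y of short_board in the frame of jig between 0.005 and 0.013 m and z of short_board in the frame of jig between 0.021 and 0.028 m); the robot touches nothing.
It fails at once if a board is tipped more than 0.6 rad (angle between any of long_board, middle_board, short_board's own z axis and vertical above 0.6 rad).
It fails at once if the clay rose is moved more than 15 mm (distance of clay_rose from where it was at the start of the episode above 0.015 m).
It fails at once if the tool jar is moved more than 15 mm (distance of tool_jar from where it was at the start of the episode above 0.015 m).
It fails at once if the clay block is moved more than 15 mm (distance of clay_block from where it was at the start of the episode above 0.015 m).
It fails at once if the bottle is moved more than 15 mm (distance of bottle from where it was at the start of the episode above 0.015 m).
It also fails if it takes over 136 s, if anything falls off the work surface, if the arm or the gripper's body presses on something with over 40 N, if the wrist force passes 120 N, or if a joint passes its speed limit or range.

## Working session

There is one attempt and no reset: what is moved stays moved. The work goes in short steps, each a Python script; the robot and the scene stay as the last script left them, time stands still between calls to the robot, and variables do not carry over. Pictures are saved under pics/ and viewed, at most 14 in all, crops included, and the job is handed in when it is done.

```bash
mkdir -p pics
python3 - <<'E'
from station import bot,kin,imaging,status
import cv2,numpy as np
for n in ["scene","top"]:
    cv2.imwrite(f"pics/{n}0.png",imaging.capture(n))
    c=imaging.get_calibration(n);print(n,np.round(c["camera_matrix"],1).tolist(),np.round(c["world_to_cam"],3).tolist())
print(np.round(imaging.get_calibration("wrist")["T_tool_cam"],3).tolist(),status.current_tcp_rot(),status.current_clock())
E
```

```text
scene [[460.4, 0.0, 276.2], [0.0, 460.4, 210.4], [0.0, 0.0, 1.0]] [[-0.61, 0.792, -0.013, 330.295], [0.671, 0.508, -0.541, -389.09], [-0.422, -0.339, -0.841, 1607.433], [0.0, 0.0, 0.0, 1.0]]
top [[388.2, 0.0, 281.1], [0.0, 388.2, 212.7], [0.0, 0.0, 1.0]] [[0.005, -1.0, 0.005, 28.528], [-0.979, -0.006, -0.204, 576.812], [0.204, -0.004, -0.979, 838.886], [0.0, 0.0, 0.0, 1.0]]
[[-0.0, -0.963, -0.271, 67.823], [1.0, -0.0, -0.0, 1.685], [0.0, -0.271, 0.963, -125.33], [0.0, 0.0, 0.0, 1.0]] [-9.10875512e-04  9.84748489e-01  1.73981553e-01 -5.62965205e-05] 0.1
```

View pics/scene0.png

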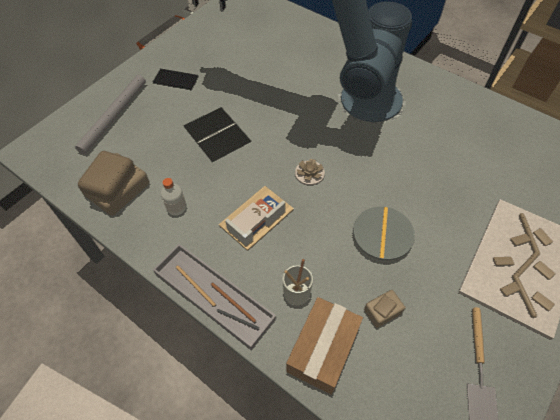

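View pics/top0.png

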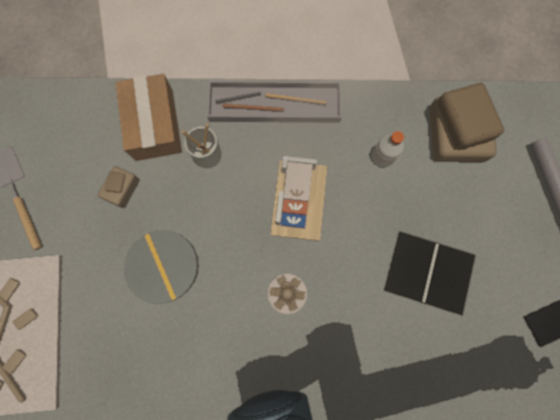

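```bash
cat > h.py <<'E'
from station import bot,kin,imaging,status
import cv2,numpy as np
from scipy.spatial.transform import Rotation as R
def view(n):
    c=imaging.get_calibration(n);K=c["camera_matrix"]
    if n=="wrist":
        q=np.array(status.current_tcp_rot());T=np.eye(4);T[:3,:3]=R.from_quat(np.r_[q[1:],q[0]]).as_matrix();T[:3,3]=status.current_tool_pos()
        W=T@c["T_tool_cam"]
    else: W=np.linalg.inv(c["world_to_cam"])
    return imaging.capture(n),K,W
def cast(px,z,K,W):
    px=np.atleast_2d(px).astype(float)
    d=np.c_[(px-K[:2,2])/[K[0,0],K[1,1]],np.ones(len(px))]@W[:3,:3].T
    s=(z-W[2,3])/d[:,2]
    return (W[:3,3]+d*s[:,None])[:,:2]
def down(yaw):
    # tool z down, tool y along world direction yaw+90deg
    r=R.from_euler('z',yaw)*R.from_euler('x',np.pi);q=r.as_quat();return np.r_[q[3],q[:3]]
def blob(mask,minA=20):
    mask=cv2.morphologyEx(mask.astype(np.uint8),cv2.MORPH_OPEN,np.ones((2,2)))
    cs=[c for c in cv2.findContours(mask,cv2.RETR_EXTERNAL,cv2.CHAIN_APPROX_NONE)[0] if cv2.contourArea(c)>minA]
    return sorted(cs,key=cv2.contourArea,reverse=True)
def rect(c,z,K,W):
    "min-area rectangle of the contour on plane z: centre, sides (long, short), yaw of long side"
    p=cast(c.reshape(-1,2),z,K,W).astype(np.float32)
    (x,y),(a,b),t=cv2.minAreaRect(p)
    if a<b:a,b,t=b,a,t+90
    t=(np.radians(t)+np.pi/2)%np.pi-np.pi/2
    return np.round([x,y,a,b,t],3)
E
python3 - <<'E'
from h import *
im,K,W=view("top");hsv=cv2.cvtColor(im,cv2.COLOR_BGR2HSV);H,S,V=[hsv[...,i].astype(int) for i in range(3)]
def show(n,m,z):
    for c in blob(m)[:4]:
        print(n,c.reshape(-1,2).mean(0).round(),rect(c,z,K,W))
show("blue",(H>100)&(H<125)&(S>120),24)
show("red",((H<12)|(H>172))&(S>130)&(V>60),38)
show("yellow",(H>18)&(H<30)&(S>150)&(V>120),30)
show("black",(V<28),6)
show("base",(H>10)&(H<25)&(S>70)&(S<150)&(V>110),10)
for p in [(300,185),(322,200),(160,265),(430,250),(280,200),(50,100)]: print(p,hsv[p[1],p[0]])
print("rose",cast((287,293),20,K,W),"jar",cast((200,142),0,K,W),"bottle",cast((390,150),60,K,W),"wheel c",cast((161,267),30,K,W))
E
```

```text
red [398. 138.] [ 771.094 -255.823   32.018   24.483   -0.782]
red [304. 209.] [ 5.91768e+02 -2.27440e+01  2.85090e+01  1.72150e+01 -3.23000e-01]
red [287. 207.] [5.95177e+02 1.65510e+01 2.43610e+01 1.66090e+01 6.00000e-03]
yellow [161. 268.] [452.413 310.107 156.49    5.111   0.459]
base [475. 113.] [ 8.56049e+02 -4.69705e+02  1.40953e+02  1.05918e+02  2.99000e-01]
base [297. 205.] [ 6.18112e+02 -1.45380e+01  1.90433e+02  1.19474e+02 -1.13000e-01]
base [161. 110.] [8.59015e+02 3.44201e+02 1.92703e+02 4.86160e+01 1.99000e-01]
base [129. 116.] [8.42804e+02 4.24573e+02 1.94761e+02 4.66250e+01 2.01000e-01]
(300, 185) [ 14  42 177]
(322, 200) [ 18  86 178]
(160, 265) [ 21 155 192]
(430, 250) [25 36 43]
(280, 200) [ 20  25 184]
(50, 100) [ 22  29 130]
rose [[394.92909175  16.93390608]] jar [[773.07568139 240.47546142]] bottle [[ 731.67942994 -228.3981581 ]] wheel c [[452.47651367 309.6102524 ]]
```

Run:
```python
from h import *
im,K,W=view("top");hsv=cv2.cvtColor(im,cv2.COLOR_BGR2HSV);V=hsv[...,2]
for t in (55,65,75):
  for c in blob(V<t)[:3]: print(t,rect(c,6,K,W))
bot.reach([650,-18,230],down(-0.113))
bot.pause(.2)
im,K,W=view("wrist");cv2.imwrite("pics/w1.png",im);np.savez("w1.npz",im=im,K=K,W=W)
hsv=cv2.cvtColor(im,cv2.COLOR_BGR2HSV)
print(status.current_tool_pos(),status.current_finger_gap(),status.current_clock())
```

```text
55 [ 4.57759e+02 -2.78782e+02  1.43637e+02  8.74600e+01 -3.03000e-01]
55 [ 4.28360e+02 -3.72914e+02  1.43726e+02  8.51150e+01 -3.06000e-01]
55 [150.973  52.656 179.124  57.689  -1.567]
65 [ 4.57894e+02 -2.78853e+02  1.45666e+02  8.87700e+01 -2.98000e-01]
65 [ 4.28316e+02 -3.73106e+02  1.45547e+02  8.65170e+01 -3.05000e-01]
65 [153.062  52.663 183.428  61.868  -1.567]
75 [ 223.301 -220.788  730.979  200.262   -1.567]
75 [ 4.58009e+02 -2.78471e+02  1.46955e+02  9.01350e+01 -3.02000e-01]
75 [ 4.28299e+02 -3.73329e+02  1.46893e+02  8.76640e+01 -3.05000e-01]
[649.95313167 -18.57730207 230.03474487] 84.94852498770155 2.9083
```

View pics/w1.png

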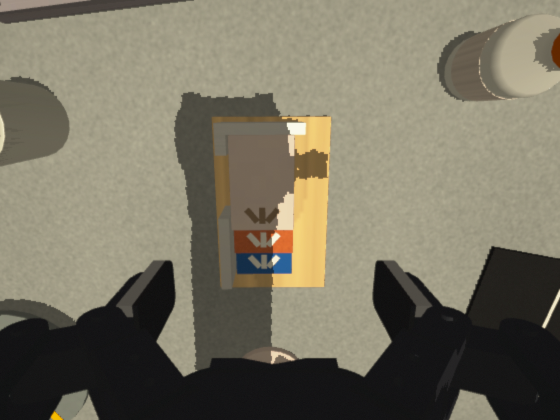

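Run:
```python
from h import *
d=np.load("w1.npz");im,K,W=d["im"],d["K"],d["W"]
hsv=cv2.cvtColor(im,cv2.COLOR_BGR2HSV);H,S,V=[hsv[...,i].astype(int) for i in range(3)]
roi=np.zeros(H.shape,bool);roi[100:300,200:345]=1
B=np.array([618.1,-14.5]);y=-.113;Rm=np.array([[np.cos(y),-np.sin(y)],[np.sin(y),np.cos(y)]])
c=blob(roi&(S>75)&(H>10)&(H<30))[0]
hull=cv2.convexHull(np.vstack(blob(roi&(S>75)&(H>10)&(H<30))[:3]))
print("base",rect(hull,10,K,W))
for n,m,z in [("blue",roi&(H>100)&(H<125)&(S>120),24),("red",roi&((H<12)|(H>172))&(S>130),38)]:
    cc=cv2.convexHull(np.vstack(blob(m)));r=rect(cc,z,K,W);print(n,r,"jig frame",Rm.T@(r[:2]-B))
print("white px->jig", [((cast(p,z,K,W)-B)@Rm).round(1).tolist() for p,z in [((228,135),52),((294,135),52),((295,228),52),((234,230),52),((214,126),58),((305,126),58)]])
```

```text
base [ 6.20208e+02 -1.60570e+01  1.90622e+02  1.20328e+02 -1.10000e-01]
blue [563.133  -0.749  57.673  21.248   1.456] jig frame [-56.16699469   7.4652393 ]
red [593.922  -4.309  59.236  23.933   1.456] jig frame [-25.17293355   7.39970145]
white px->jig [[[82.3, 38.0]], [[82.3, -20.7]], [[-5.2, -23.0]], [[-7.1, 35.6]], [[90.4, 49.0]], [[90.2, -29.8]]]
```

```bash
cat >> h.py <<'E'
JIG=(620.2,-16.1,-0.111);MAT=(443.1,-326.0,-0.303);WHEEL=(452.4,310.0,0.459)
SAFE=230
def at(F,x,y):
    c,s=np.cos(F[2]),np.sin(F[2]);return np.array([F[0]+c*x-s*y,F[1]+s*x+c*y])
def go(F,x,y,z,rate=150): bot.servo_line([*at(F,x,y),z],down(F[2]),rate=rate)
def over(F,x,y,z=SAFE): bot.reach([*at(F,x,y),z],down(F[2]))
def rep(t): print(t,"clk",round(status.current_clock(),1),"gap",round(status.current_finger_gap(),1),"grip",np.round(status.current_grasp_force(),1),"F",np.round(status.current_ft_force(),1),"tcp",np.round(status.current_tool_pos(),1))
def pick(F,x,y,z,force=35):
    over(F,x,y);go(F,x,y,z+40,250);go(F,x,y,z,60);rep("down")
    bot.grasp(force);rep("grasp")
def lift(F,x,y,z=SAFE): 
    go(F,x,y,z,150);rep("lift")
E
python3 - <<'E'
from h import *
pick(JIG,33,9,58)
go(JIG,33,9,100,60);rep("up")
cv2.imwrite("pics/w2.png",view("wrist")[0])
E
```

```text
down clk 4.7 gap 85.2 grip 0.0 F [-0.4  0.3 -0.1] tcp [654.1 -10.8  58.1]
grasp clk 5.0 gap 58.9 grip 38.1 F [-0.3  0.1  3.7] tcp [654.7 -10.8  59. ]
up clk 5.9 gap 59.0 grip 37.6 F [ 0.3 -0.1 -0.6] tcp [653.8 -10.8  99.7]
```

View pics/w2.png

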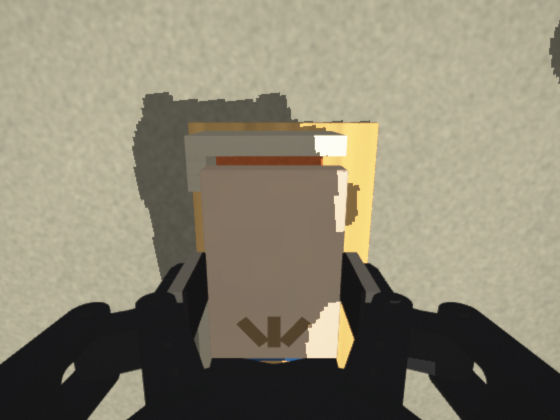

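```bash
cat >> h.py <<'E'
def place(F,x,y,z):
    over(F,x,y);go(F,x,y,z+25,250);go(F,x,y,z,40);rep("place")
    bot.pause(.1);bot.open_jaws();rep("open");go(F,x,y,SAFE,250)
E
python3 - <<'E'
from h import *
lift(JIG,33,9)
place(MAT,0,-50,27.5)
pick(JIG,20,9,46)
go(JIG,20,9,80,60);lift(JIG,20,9)
place(MAT,0,50,28)
bot.pause(.3)
over(JIG,25,0)
bot.pause(.2);im,K,W=view("wrist")
cv2.imwrite("pics/w3.png",im);cv2.imwrite("pics/t3.png",view("top")[0][120:360,120:500]);rep("")
E
```

```text
lift clk 6.9 gap 58.7 grip 37.6 F [-0.2 -0.4 -0.6] tcp [653.4 -10.8 228.8]
place clk 10.1 gap 58.5 grip 37.7 F [-0.1 -0.1 -0.4] tcp [ 428.1 -373.6   27.2]
open clk 10.6 gap 85.4 grip 0.0 F [ 0.5  0.  -0.2] tcp [ 428.3 -373.8   27.6]
down clk 14.7 gap 85.3 grip 0.0 F [-0.4  0.2 -0.5] tcp [641.2  -9.4  46.1]
grasp clk 15.1 gap 58.3 grip 37.7 F [ 0.4 -0.6  5.3] tcp [641.7  -9.3  47.1]
lift clk 16.9 gap 58.7 grip 37.7 F [-0.8 -0.8 -1.9] tcp [640.5  -9.3 228.8]
place clk 19.8 gap 58.3 grip 39.2 F [-3.7  3.4 12.6] tcp [ 457.7 -278.1   29. ]
open clk 20.3 gap 85.1 grip 0.0 F [-0.2 -0.5  0.2] tcp [ 457.9 -278.2   27.7]
 clk 23.1 gap 85.1 grip 0.0 F [ 0.1 -0.8  0.2] tcp [644.8 -19.9 230.2]
```

View pics/t3.png

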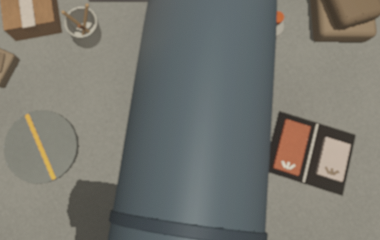

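View pics/w3.png

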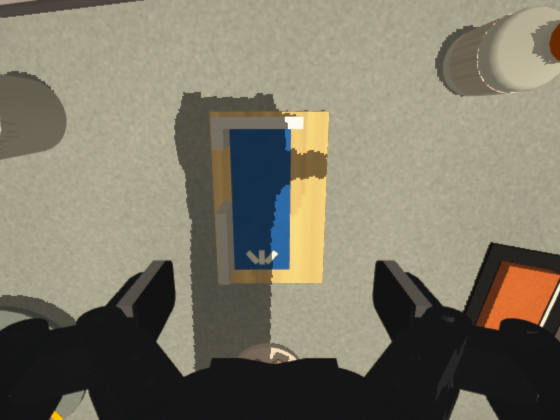

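Run:
```python
from h import *
im,K,W=view("wrist")
hsv=cv2.cvtColor(im,cv2.COLOR_BGR2HSV);H,S,V=[hsv[...,i].astype(int) for i in range(3)]
roi=np.zeros(H.shape,bool);roi[100:300,200:345]=1
r=rect(cv2.convexHull(np.vstack(blob(roi&(H>95)&(H<130)&(S>110)))),24,K,W)
base=rect(cv2.convexHull(np.vstack(blob(roi&(S>75)&(H>10)&(H<30))[:3])),10,K,W)
v=r[:2]-JIG[:2];c,s=np.cos(JIG[2]),np.sin(JIG[2]);bx,by=c*v[0]+s*v[1],-s*v[0]+c*v[1]
print(r,base,bx,by)
bx=np.clip(bx,2,7)
pick(JIG,19,9,32)
go(JIG,19,9,70,60);lift(JIG,19,9)
place(WHEEL,19-bx,0,53.5)
bot.pause(.2)
over(WHEEL,35,0);bot.pause(.2)
im,K,W=view("wrist");np.savez("w4.npz",im=im,K=K,W=W);cv2.imwrite("pics/w4.png",im)
```

```text
[ 6.25577e+02 -7.74800e+00  1.47558e+02  5.85510e+01 -1.09000e-01] [ 6.20207e+02 -1.60540e+01  1.90250e+02  1.20290e+02 -1.10000e-01] 4.418739558532658 8.896222440668742
down clk 25.0 gap 85.5 grip 0.0 F [-0.  -0.8  0.3] tcp [640.2  -9.3  32.1]
grasp clk 25.3 gap 58.1 grip 37.5 F [-0.6  1.7  5.4] tcp [640.8  -9.   33.1]
lift clk 27.3 gap 58.0 grip 37.8 F [-0.4 -0.2 -2.5] tcp [639.4  -9.2 228.8]
place clk 34.0 gap 58.2 grip 38.0 F [-0.3 -0.  -1.7] tcp [465.3 316.4  53.2]
open clk 34.5 gap 85.6 grip 0.0 F [ 0.4  0.1 -0.3] tcp [465.7 316.6  53.7]
```

View pics/w4.png

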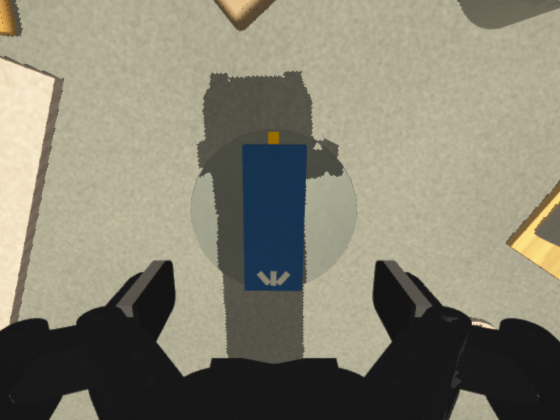

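Run:
```python
from h import *
d=np.load("w4.npz");im,K,W=d["im"],d["K"],d["W"]
hsv=cv2.cvtColor(im,cv2.COLOR_BGR2HSV);H,S,V=[hsv[...,i].astype(int) for i in range(3)]
r=rect(blob((H>95)&(H<130)&(S>110))[0],44,K,W)
# disc rim points by hand (lit edge, seen on the near side) -> circle of radius 85 on z=30
from scipy.optimize import least_squares
P=cast([(191,208),(357,208),(273,130),(225,142),(322,143),(212,258),(336,258)],30,K,W)
s=least_squares(lambda c:np.hypot(*(P-c[:2]).T)-c[2],[452,310,85]);print("wheel",s.x,s.fun.round(1))
yb=blob((H>18)&(H<30)&(S>150)&(V>60));yb=[c for c in yb if 240<c[:,0,0].mean()<310];print("stripe",[rect(c,30,K,W) for c in yb])
v=r[:2]-s.x[:2];print("blue",r,"off",v)
```

```text
wheel [457.81632721 310.69411134  83.21752583] [ 0.7  1.  -1.8  1.2  0.  -0.7 -0.4]
stripe [array([5.23777e+02, 3.43093e+02, 1.03200e+01, 9.59600e+00, 4.59000e-01])]
blue [4.52407e+02 3.07250e+02 1.49951e+02 5.93220e+01 4.51000e-01] off [-5.40932721 -3.44411134]
```

```bash
cat >> h.py <<'E'
def push(F,p,axis,z,lim=6,maxd=9,step=0.5):
    "move along +axis of F until contact force; returns new p"
    c,s=np.cos(F[2]),np.sin(F[2]);u=np.array([[c,s],[-s,c]][axis])
    bot.pause(.2);f0=np.mean([np.array(status.current_ft_force())[:2]@u for _ in range(3)]);p=list(p);d=0
    while d<maxd:
        p[axis]+=step;d+=step;go(F,*p,z,15);bot.pause(.05)
        f=np.array(status.current_ft_force())[:2]@u-f0
        if f<-lim: break
    print("push",axis,"to",p,"f",round(f,1));return p
E
python3 - <<'E'
from h import *
over(MAT,20,0);bot.pause(.2)
im,K,W=view("top");cv2.imwrite("pics/t5.png",cv2.resize(im[210:330,100:240],None,fx=5,fy=5,interpolation=cv2.INTER_CUBIC)[:600,:700])
hsv=cv2.cvtColor(im,cv2.COLOR_BGR2HSV);H,S,V=[hsv[...,i].astype(int) for i in range(3)]
print("blue",[rect(c,44,K,W) for c in blob((H>95)&(H<130)&(S>110),100)[:2]])
y=[c for c in blob((H>18)&(H<30)&(S>110)&(V>100),3) if 110<c[:,0,0].mean()<220 and c[:,0,1].mean()>220];print("stripe",[rect(c,30,K,W) for c in y])
im,K,W=view("wrist");cv2.imwrite("pics/w5.png",im)
hsv=cv2.cvtColor(im,cv2.COLOR_BGR2HSV);H,S,V=[hsv[...,i].astype(int) for i in range(3)]
for c in blob(((H<12)|(H>172))&(S>110)&(V>60),300)[:2]: print("red",rect(c,20,K,W))
print("expected",at(MAT,0,50),at(MAT,0,-50),status.current_clock())
E
```

```text
blue [array([449.725, 307.411, 145.499,  56.561,   0.453])]
stripe [array([524.827, 346.257,   7.225,   4.758,  -1.565]), array([380.175, 273.901,   6.839,   4.457,  -1.566])]
red [ 4.56235e+02 -2.81430e+02  1.21310e+02  6.14290e+01 -3.04000e-01]
expected [ 458.0192441  -278.27771846] [ 428.1807559  -373.72228154] 41.1333
```

View pics/t5.png

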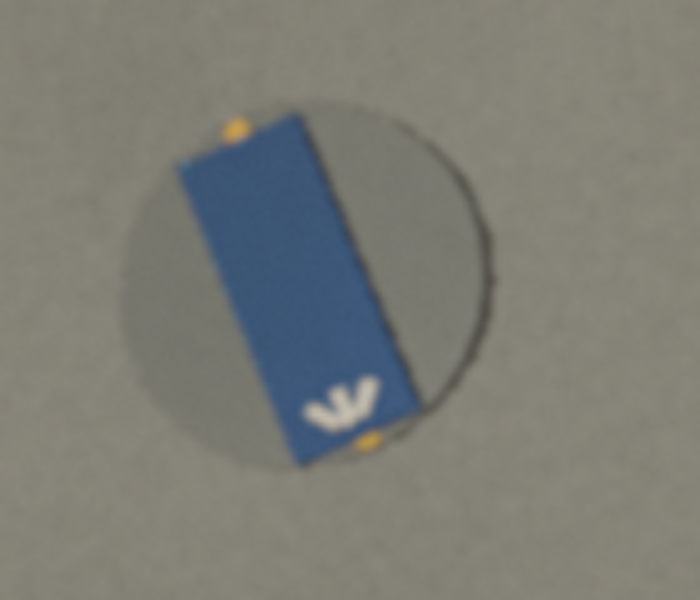

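View pics/w5.png

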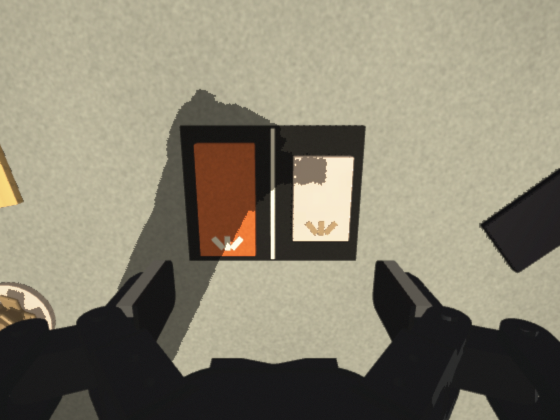

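Run:
```python
from h import *
pick(MAT,0,50,28);go(MAT,0,50,60,60);lift(MAT,0,50)
over(JIG,17,6);go(JIG,17,6,70,250);go(JIG,17,6,34,50);rep("in")
p=push(JIG,(17,6),0,34);p[0]-=.5;go(JIG,*p,34,15)
p=push(JIG,p,1,34);p[1]-=.5;go(JIG,*p,34,15)
go(JIG,*p,32.8,15);rep("low")
cv2.imwrite("pics/w6.png",view("wrist")[0])
print(p)
```

```text
down clk 43.1 gap 85.4 grip 0.0 F [ 0.  -0.4  0.7] tcp [ 458.1 -278.3   28. ]
grasp clk 43.5 gap 57.9 grip 37.1 F [-1.4  0.7  6. ] tcp [ 458.4 -278.5   28.8]
lift clk 45.4 gap 58.5 grip 37.7 F [-0.2  0.4  0.1] tcp [ 457.5 -277.9  229. ]
in clk 48.3 gap 57.9 grip 37.7 F [ 0.7  1.  -0.9] tcp [637.9 -12.   33.9]
push 0 to [24.0, 6] f -7.7Traceback (most recent call last):
  File "<stdin>", line 5, in <module>
  File "h.py", line 50, in push
    p[axis]+=step;d+=step;go(F,*p,z,15);bot.pause(.05)
                          ~~^^^^^^^^^^^
  File "h.py", line 34, in go
    def go(F,x,y,z,rate=150): bot.servo_line([*at(F,x,y),z],down(F[2]),rate=rate)
                              ~~~~~~~~~~~~~~^^^^^^^^^^^^^^^^^^^^^^^^^^^^^^^^^^^^^
station.PlanningError: the arm cannot follow that straight line within its joint ranges
```

Run:
```python
from h import *
rep("");print(np.round(status.current_q(),3))
for x,y in [(23.5,6),(23.5,6.5),(22,6),(23.5,7),(23.5,8),(23.5,10),(22,10)]:
    for z in (33,34,35):
        s=kin.solve_ik([*at(JIG,x,y),z],down(JIG[2]));print(x,y,z,None if s is None else np.round(s,3))
```

```text
clk 55.9 gap 58.0 grip 37.8 F [-6.4 -1.7 -0.9] tcp [642.9  -9.4  33.2]
[-1.120e-01  6.490e-01 -5.000e-02  8.750e-01 -3.000e-03  3.142e+00]
23.5 6 33 [-0.118  0.649 -0.051  0.871  0.     3.134]
23.5 6 34 [-0.118  0.648 -0.05   0.873  0.     3.134]
23.5 6 35 [-0.118  0.647 -0.049  0.875  0.     3.134]
23.5 6.5 33 [-0.117  0.649 -0.051  0.871  0.     3.135]
23.5 6.5 34 [-0.117  0.648 -0.05   0.873  0.     3.135]
23.5 6.5 35 [-0.117  0.647 -0.049  0.875  0.     3.135]
22 6 33 [-0.118  0.646 -0.056  0.868  0.     3.134]
22 6 34 [-0.118  0.645 -0.055  0.87   0.     3.134]
22 6 35 [-0.118  0.644 -0.054  0.872  0.     3.134]
23.5 7 33 [-0.117  0.649 -0.051  0.871  0.     3.136]
23.5 7 34 [-0.117  0.648 -0.05   0.873  0.     3.136]
23.5 7 35 [-0.117  0.647 -0.049  0.875  0.     3.136]
23.5 8 33 [-0.115  0.649 -0.05   0.871  0.     3.138]
23.5 8 34 [-0.115  0.648 -0.049  0.873  0.     3.138]
23.5 8 35 [-0.115  0.647 -0.048  0.875  0.     3.138]
23.5 10 33 [-0.112  0.65  -0.05   0.871  0.     3.141]
23.5 10 34 [-0.112  0.649 -0.049  0.873  0.     3.141]
23.5 10 35 [-0.112  0.648 -0.048  0.875  0.     3.141]
22 10 33 [-0.112  0.647 -0.055  0.869  0.     3.141]
22 10 34 [-0.112  0.646 -0.054  0.871  0.     3.141]
22 10 35 [-0.112  0.645 -0.053  0.873  0.     3.141]
```

```bash
cat >> h.py <<'E'
JF=None
def gof(x,y,z,rate=150): bot.servo_line([*at(JIG,x,y),z],down(JIG[2]+np.pi),rate=rate)
def pushf(p,axis,z,lim=6,maxd=9,step=1.0):
    c,s=np.cos(JIG[2]),np.sin(JIG[2]);u=np.array([[c,s],[-s,c]][axis])
    bot.pause(.15);f0=np.array(status.current_ft_force())[:2]@u;p=list(p);d=0;L=[]
    while d<maxd:
        p[axis]+=step;d+=step;gof(*p,z,30);bot.pause(.05)
        f=np.array(status.current_ft_force())[:2]@u-f0;L.append(round(float(f),1))
        if f<-lim: break
    print("push",axis,"to",p,"f",L);return p
E
python3 - <<'E'
from h import *
go(JIG,23,7.5,33,40);rep("")
bot.open_jaws();go(JIG,23,7.5,130,200)
q=np.array(status.current_q());q[5]-=np.pi;bot.set_joints(q);rep("turned")
bot.pause(.1);im,K,W=view("wrist");cv2.imwrite("pics/w6.png",im)
gof(23,7.5,60,200);gof(23,7.5,32.5,80);bot.grasp(35);rep("grasp")
gof(23,7.5,34,40);rep("up1")
p=pushf((23,7.5),1,34);rep("")
E
```

```text
clk 56.1 gap 58.4 grip 38.2 F [-5.2  3.   2.6] tcp [642.8  -9.9  33. ]
turned clk 59.8 gap 85.4 grip 0.0 F [ 0.3 -0.2  0.2] tcp [643.6 -11.2 129.1]
grasp clk 61.3 gap 58.3 grip 37.3 F [-1.3  0.1  5.8] tcp [644.6 -11.2  33.7]
up1 clk 61.6 gap 57.9 grip 37.8 F [0.1 0.3 2.2] tcp [643.7 -11.2  33.8]
push 1 to [23, 15.5] f [-0.7, -0.4, -0.1, 0.2, -0.8, -1.8, -4.9, -6.8]
 clk 64.1 gap 58.1 grip 37.9 F [-0.7 -6.8 -0.3] tcp [644.5  -5.5  34.1]
```

View pics/w6.png

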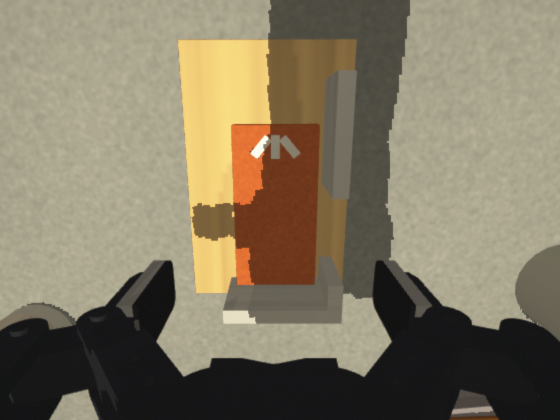

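Run:
```python
from h import *
gof(23,14.5,33,40);rep("low")
bot.open_jaws();gof(23,14.5,150,200);bot.pause(.1)
im,K,W=view("wrist");np.savez("w7.npz",im=im,K=K,W=W);cv2.imwrite("pics/w7.png",cv2.resize(im[90:400,120:420],None,fx=1.9,fy=1.9))
hsv=cv2.cvtColor(im,cv2.COLOR_BGR2HSV);H,S,V=[hsv[...,i].astype(int) for i in range(3)]
c=blob(((H<11)|(H>172))&(S>140)&(V>40),500)[0];print("red",rect(c,24,K,W));rep("")
```

```text
low clk 64.4 gap 57.6 grip 38.4 F [-3.1 -4.4  3.9] tcp [644.6  -5.5  33.8]
red [ 6.42182e+02 -6.42200e+00  1.18851e+02  5.90620e+01 -1.10000e-01]
 clk 65.6 gap 85.4 grip 0.0 F [-0.1 -0.4 -1. ] tcp [643.3  -4.  147.8]
```

View pics/w7.png

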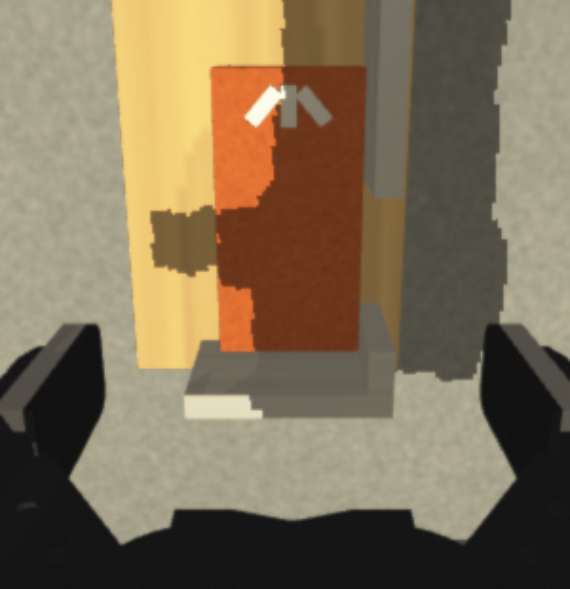

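Run:
```python
from h import *
gof(23,14.5,SAFE,200)
M=(MAT[0],MAT[1],MAT[2]);o=down(M[2]+np.pi);P=at(M,0,-50)
bot.reach([*P,SAFE],o);bot.servo_line([*P,68],o,rate=250);bot.servo_line([*P,28],o,rate=60);bot.grasp(35);rep("grasp")
bot.servo_line([*P,60],o,rate=60);bot.servo_line([*P,SAFE],o,rate=200);rep("lift");print(np.round(status.current_q(),2))
bot.reach([*at(JIG,31,9),SAFE],down(JIG[2]+np.pi));gof(31,9,80,200);gof(31,9,48.5,50);rep("in")
p=pushf((31,9),0,48.5,lim=5);p[0]-=1;gof(*p,48.5,40)
p=pushf(p,1,48.5,lim=5);p[1]-=.5;gof(*p,47,40);rep("low")
print(p);cv2.imwrite("pics/w8.png",view("wrist")[0])
```

```text
grasp clk 69.8 gap 58.6 grip 37.4 F [-0.9  1.5  5.1] tcp [ 428.5 -374.1   28.9]
lift clk 71.4 gap 58.1 grip 37.6 F [-0.3  0.1 -1.1] tcp [ 427.6 -373.1  228.6]
[-0.83  0.37  0.02  1.22  0.   -0.53]
in clk 74.7 gap 58.4 grip 37.6 F [ 0.4 -0.7 -0.9] tcp [652.1 -10.6  48.5]
push 0 to [36.0, 9] f [-0.4, -0.9, 0.2, -2.4, -6.2]
push 1 to [35.0, 16.0] f [0.6, -0.7, -1.6, -0.8, -1.3, -4.6, -6.6]
low clk 79.1 gap 58.3 grip 38.1 F [-7.4 -5.6  3.4] tcp [655.9  -6.8  47.2]
[35.0, 15.5]
```

View pics/w8.png

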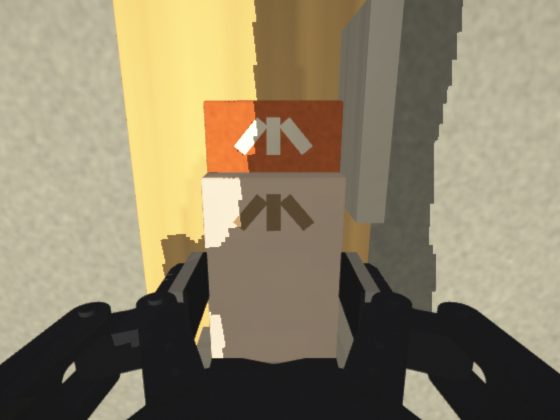

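Run:
```python
from h import *
bot.open_jaws();rep("open");gof(35,15.5,150,150);bot.pause(.1)
im,K,W=view("wrist");cv2.imwrite("pics/w9.png",cv2.resize(im[90:400,120:420],None,fx=1.9,fy=1.9))
gof(15,0,SAFE,150);bot.reach([400,-250,250],down(-.3+np.pi));bot.pause(.2)
im,K,W=view("top");cv2.imwrite("pics/t9.png",im);rep("")
```

```text
open clk 79.5 gap 85.3 grip 0.0 F [ 0.6  0.3 -1.1] tcp [657.7  -4.4  47.5]
 clk 82.7 gap 85.2 grip 0.0 F [ 0.1  0.1 -0.2] tcp [ 400.7 -249.6  249.9]
```

View pics/w9.png

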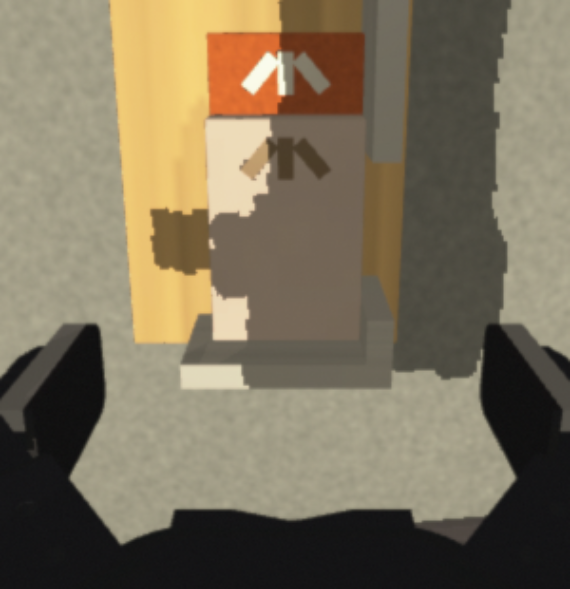

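View pics/t9.png

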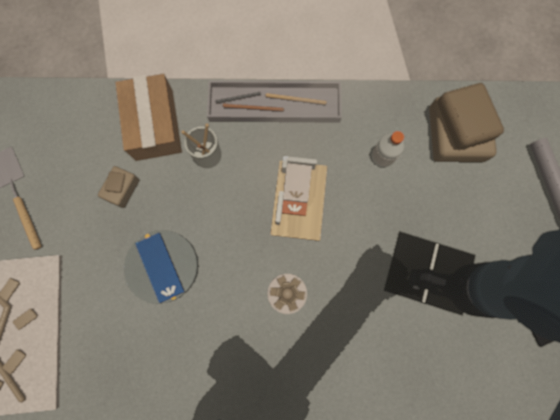

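The white board (crop, about 210–363 px across) sits on the terracotta one, and both are flush with the end and long fences. In the top view the blue board lies on the wheel along the stripe, around (160,267), and the bystanders haven't moved.

```bash
python3 -c "
from h import *
print(bot.finish_job(),status.current_clock())"
```

```text
the job is handed in; nothing more can be done
the job is handed in; nothing more can be done
```

The job is handed in at about 83 s of the 136 s allowed, result not reported: the blue board is on the wheel along the stripe (about 4–6 mm off centre, limit 12 mm), terracotta and white are back in the corner stop against both fences, and the bystanders look unmoved; joint 6 touched its 3.14 rad range end (read 3.142) while I was placing terracotta.

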